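# Coating check on a sample stage

### The arm

A 6-joint arm with a two-finger parallel gripper is mounted at the origin on the work surface. World frame = base frame: x ahead of the robot, y to its left, z up, the work surface at z = 0. Lengths are in mm, angles in rad, forces in N, time in s.
With the tool pointing down it reaches from about 350 to 775 mm from the base axis. Payload 7.3 kg.
Tool frame: the origin (TCP) lies midway between the tips of the shut fingers; the grasp point (between the pads) lies 19 mm behind it; x points along the fingers, y is the direction in which the jaws open and shut, and the axes are right-handed (so a half turn about x gives the same grasp; the last joint's range is limited). The gripper opens to 92 mm and grips with 3 to 60 N. Pads are 19 mm wide; open, the fingers measure 130 mm over their backs; the gripper's body (75 mm by 190 mm) begins 47 mm behind the grasp point.
Start: joints at [-1.316, 0.342, 1.524, -0, 1.275, -0.146], TCP at [204.855, -483.404, 226.741] pointing down, gripper open.
Joint ranges: [-2.53, 2.53], [-0.77, 2.02], [0.04, 2.7], [-1, 4.14], [0.28, 2.66], [-3.11, 3.11]. Speed limits (rad/s): [2.57, 2.57, 3.14, 3.14, 3.14, 3.14].

### API

Orientations are given as [roll, pitch, yaw] about the fixed x, y, z axes, in that order (R = Rz(yaw) Ry(pitch) Rx(roll)).
In Python, from plant import bot gives the robot as it stands. The module is installed in compiled form; this text tells all that it offers.
- The arm moves only by the shell command python3 -m handwheel 'ROWS' [OPENING]. ROWS is JSON, a list that holds one entry, the list of rows, each a list of 4 numbers: the shift along the tool's x, y, z in cm, then the turn about the tool's x in rad. A call has 1 to 8 rows; each row shifts and turns the commanded pose from where the row before left it, along the tool's axes as they then stand; what a row does not reach is not made up. A row lasts 1/12 s, in which the tool goes at most 41.7 mm and 7.16 degrees, less where a joint would pass 70% of its speed; a pose out of reach is approached as far as the arm can. A call is refused whole if a number of a shift passes 4.17 or a number of a turn 0.125, either way. A call with a gripper value outside its range is refused whole. OPENING is the opening, from 0 (shut) to 1 (fully open), set as the call begins (- or left out, the last holds). The fingers move at their own pace and stop on an object; the grip force is fixed at half the most. Time passes only in rows, so rows that do not move let the fingers close. It gives the time, the measured TCP pose, the force and the opening at its end, in the units of the state.
- bot.get_obs(): the state, without advancing time (a new reading comes with each control period).
- bot.capture(name): name is "scene" or "top"; returns (picture, depth): 480x640x3 uint8, red, green, blue; 480x640 float32, mm along the optical axis (not along the pixel's ray), 0 where there is no reading.
- bot.camera_model(name): a dict with "fx", "fy", "cx", "cy" (pixels), "dist_coeffs" ([k1, k2, p1, p2, k3] as OpenCV has them; the pictures are not rectified), "position" and "rotation" of the camera in the world. Camera axes: x right, y down, z forward; pixel columns grow to the right and rows downward; lengths in mm; the calibration is good to about 2 mm. A picture is of the moment at which its call begins. camera_model takes no time and is no camera call.
- bot.close_job(): hands the job in, once; it reports no verdict.
Trained networks look in the newest picture that a camera, given by its name, has taken for a name from the list of things; names that differ only in an ending like _2 or _b are one class to them, and where a whole thing is asked for, a point or a joint stands for the part that bears it (a point fixed in the world has none). Each returns a list of dicts, best first, with "conf" (0 to 1); they miss things now and then, are a little off and sometimes report something else, mostly with a low value. They report only what shows in the picture. A call takes as long as a camera call.
- bot.find_in(camera, label): "bbox" ([left, top, width, height] in pixels, round what is visible of it).
- bot.spot_point(camera, label): "point" ([column, row] in pixels: a listed point, or the origin of a listed thing).
The state is a dict: "time": time; "joint_positions": joint angles; "dq": joint speeds; "tau": joint torques, N m; "tool_pos": TCP position; "tcp_rot": TCP orientation; "contact_force": force on the tool from outside, world axes, zero at the start; "moment": the same for the moment, N m; "grip_width": finger opening in mm.
Only numpy, scipy, OpenCV 4.12 (cv2) and the standard library are available. Lean on these libraries where they do the work, as an engineer would, in place of code of your own. Each camera call takes 0.05 s, during which the arm holds its last target.

### The job

Take the orange coating gauge out of its stand and aim its tip straight down at the code label of the sample stage with the red ring, about 5 cm above the label, steady for a second. Then rest its spring tip inside the red ring, square to the sloping plate, pressing lightly so that the plunger is about half way in, and finish while holding it there. Leave the stage with the blue ring and everything else on the bench alone.

Things in the scene. Friction and masses are not known exactly. Their poses are not given: they have to be found in the camera images.
- gauge: coating gauge, 180 g: orange handle 30 x 30 mm square, 75 long; under it a steel nose 18 mm across, 35 long, and a brass plunger 10 mm across, its flat end 55 mm below the handle when out. Origin: centre of the handle's underside; z up its axis, x and y square to the flat sides. Starts upright, handle underside on the stand's top (70 mm up), handle top 145 mm up; lifts straight out
- gauge_tip (a point): centre of the flat brass end of the plunger, on the gauge's axis (it moves with the plunger)
- plunger (a joint): how far the gauge's brass plunger is pressed in: 0 out, 0.014 m fully in; spring 600 N/m, so half way takes about 4 N
- stand: blue stand, a fixed block 80 x 80 x 70 mm high with a through hole 24 mm in diameter in its middle. Origin: centre of the underside on the bench; z up; turned like the gauge's handle
- red_stage: the sample stage: paint-grey base 150 (x) x 110 (y) x 45 mm high, bolted down, with a white coated plate on a 20 degree slope at its +x end and a paper code label on the flat ledge at its -x end. Origin: centre of the underside on the bench, x from the ledge to the plate, z up. This one has the red ring
- red_plate: the white plate of the stage with the red ring, 90 x 94 mm, sloping 20 degrees and lower towards the label. Origin: the black dot in the middle of the red ring (inner diameter 24, outer 34 mm) on the plate's upper surface, 78 mm above the bench and 30 mm to +x of the stage's middle; z points out of the plate, square to it; y is level
- red_label: white paper code label with black bars, 30 (x) x 50 (y) mm, on the level ledge of the stage with the red ring. Origin: centre of the label's face, 45 mm above the bench, 45 mm to -x of the stage's middle; z up
- blue_stage: the other sample stage: paint-grey base 150 (x) x 110 (y) x 45 mm high, bolted down, with a white coated plate on a 20 degree slope at its +x end and a paper code label on the flat ledge at its -x end. Origin: centre of the underside on the bench, x from the ledge to the plate, z up. Its ring is blue; not to be touched
- tube_rack: bystander: aluminium rack of capped sample tubes, 40 x 140 x 68 mm, loose; origin at the centre of the underside
- bottle: bystander: jar with a blue cap, 56 mm in diameter, 100 mm high, loose; origin at the centre of the underside
- mouse: bystander: black computer mouse 104 x 60 x 33 mm, loose; origin at the centre of the underside

How it is judged:
By the outcome, as a careful person would: the job done as asked, in the order asked, and still so for the second after the job is handed in, while the arm keeps its last pose, push and grip.
It also fails if it takes over 40 s, if anything falls off the work surface, if the arm or the gripper's body presses on something with over 40 N, if the wrist force passes 120 N, or if a joint passes its speed limit or range.

## Working session

There is one attempt and no reset: what is moved stays moved. The work goes in short steps, Python scripts to look and compute and a shell command to move; the robot and the scene stay as the last step left them, time stands still between calls to the robot, and variables do not carry over. Pictures are saved under pics/ and viewed, and the job is handed in when it is done.

```bash
mkdir -p pics; ls
cat > h.py <<'E'
import numpy as np,cv2
from plant import bot
E
python3 - <<'E'
from h import *
print(bot.get_obs())
for n in("scene","top"):
    p,d=bot.capture(n); cv2.imwrite(f"pics/{n}0.png",p[:,:,::-1]); np.save(f"{n}d.npy",d); np.save(f"{n}p.npy",p)
    print(bot.camera_model(n))
E
```

```text
pics
{'time': 0.0, 'joint_positions': array([-1.31596708e+00,  3.42750917e-01,  1.52504775e+00, -2.79656004e-05,
        1.27543233e+00, -1.45959520e-01]), 'dq': array([ 0.00053006,  0.00021941, -0.00123061, -0.00167681, -0.0009209 ,
        0.00112861]), 'tau': array([ 2.44414550e-03, -4.31234765e+01, -2.44215578e+01,  7.20574474e-02,
        5.58462983e-02, -1.17545346e-04]), 'tool_pos': array([ 204.74761424, -482.95776453,  226.01962747]), 'tcp_rot': array([-1.70043525,  1.56915776,  1.84195434]), 'contact_force': array([0.33100059, 0.14191519, 0.06184385]), 'moment': array([-0.04371699,  0.02625069,  0.05006471]), 'grip_width': 92.12137192957303}
{'fx': 599.1905377897235, 'fy': 599.1905377897235, 'cx': 321.64848737503195, 'cy': 256.6444790337545, 'dist_coeffs': array([-0.13609054,  0.        ,  0.        ,  0.        ,  0.        ]), 'position': array([1099.22090987,  587.67175701, 1123.29264459]), 'rotation': array([-2.46938946,  0.01827839,  2.30642984])}
{'fx': 591.7705295301952, 'fy': 591.7705295301952, 'cx': 315.6717150465716, 'cy': 240.33115967076833, 'dist_coeffs': array([0.03316917, 0.        , 0.        , 0.        , 0.        ]), 'position': array([ 370.02800275,   14.69921909, 1224.61387887]), 'rotation': array([-3.02449406e+00, -1.59242170e-03, -1.57858962e+00])}
```

View pics/scene0.png

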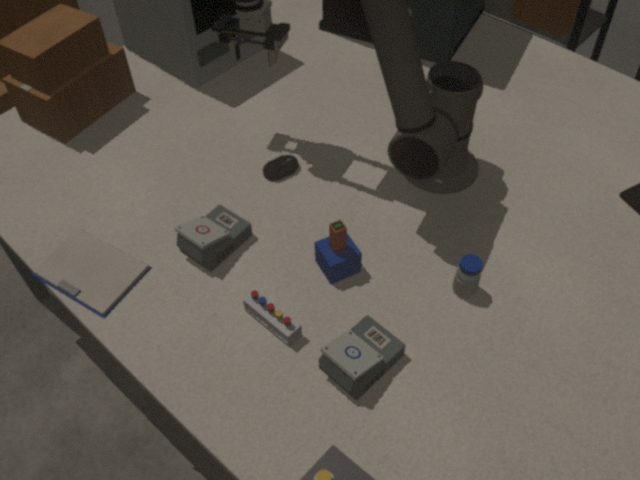

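View pics/top0.png

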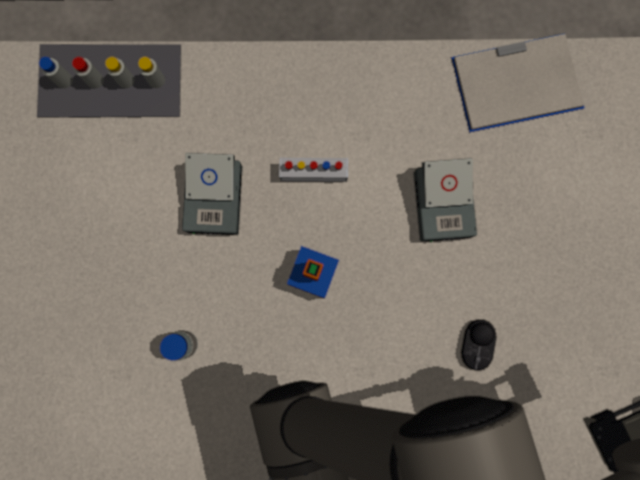

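The scene view shows the gauge in its stand near (338,240), the red ring at (203,230) and the blue stage at (362,355). In the top view the gauge is at (313,269), the red ring at (449,183), its label at (449,223), and the mouse at (479,345).

```bash
cat >> h.py <<'E'
from scipy.spatial.transform import Rotation as Ro
def cam(n):
    m=bot.camera_model(n); K=np.array([[m['fx'],0,m['cx']],[0,m['fy'],m['cy']],[0,0,1]])
    return K,m['dist_coeffs'],m['position'],Ro.from_euler('xyz',m['rotation']).as_matrix()
def px2w(n,uv,z):
    K,D,P,R=cam(n); uv=np.array(uv,float).reshape(-1,1,2)
    r=cv2.undistortPoints(uv,K,D).reshape(-1,2); r=np.c_[r,np.ones(len(r))]@R.T
    return P+r*((z-P[2])/r[:,2])[:,None]
def w2px(n,X):
    K,D,P,R=cam(n); X=np.array(X,float).reshape(-1,3)
    return cv2.projectPoints((X-P)@R,np.zeros(3),np.zeros(3),K,D)[0].reshape(-1,2)
def cloud(n,d):
    K,D,P,R=cam(n); h,w=d.shape
    u,v=np.meshgrid(np.arange(w),np.arange(h))
    r=cv2.undistortPoints(np.stack([u,v],-1).reshape(-1,1,2).astype(float),K,D).reshape(-1,2)
    r=np.c_[r,np.ones(len(r))]*d.reshape(-1,1)
    return (P+r@R.T).reshape(h,w,3)
E
python3 - <<'E'
from h import *
for n in("scene","top"):
    p=np.load(n+"p.npy");C=cloud(n,np.load(n+"d.npy"))
    hsv=cv2.cvtColor(p,cv2.COLOR_RGB2HSV).astype(int);H,S,V=hsv[...,0],hsv[...,1],hsv[...,2]
    print(n)
    z=C[...,2]
    for lab,zz in(("gauge",145),("red_plate",78),("red_label",45),("stand",0),("red_stage",0)):
        try:
            L=bot.spot_point(n,lab); B=bot.find_in(n,lab)
            for q in L[:1]: print(lab,q['conf'],q['point'],px2w(n,q['point'],zz).round(1), [b['bbox'] for b in B[:1]])
        except Exception as e: print(lab,e)
    # red ring
    m=((H<8)|(H>172))&(S>100)&(V>70)
    nl,l,st,ce=cv2.connectedComponentsWithStats(m.astype(np.uint8))
    for i in range(1,nl):
        if st[i,4]>20: print('red',st[i],ce[i],px2w(n,ce[i],78).round(1), np.median(C[l==i],0).round(1))
    X=C[...,0];Y=C[...,1]
    for nm,lo,hi in(("blue",100,130),):
        m=(H>lo)&(H<hi)&(S>120)&(z>60)&(z<80)
        nl,l,st,ce=cv2.connectedComponentsWithStats(m.astype(np.uint8))
        for i in range(1,nl):
            if st[i,4]>60:
                print(nm,st[i],ce[i]);W=px2w(n,np.argwhere(l==i)[:,::-1],70)[:,:2].astype(np.float32);print(cv2.minAreaRect(W), np.median(z[l==i]))
    m=(z>135)&(z<160)&(X>250)&(X<400)&(abs(Y)<100)
    ij=np.argwhere(m)
    print('gtop',len(ij),ij.min(0),ij.max(0),np.median(z[m]))
    W=px2w(n,ij[:,::-1],145)[:,:2].astype(np.float32);print(W.mean(0),cv2.minAreaRect(W))
E
python3 - <<'E'
import cv2
a=cv2.imread('pics/top0.png');b=cv2.imread('pics/scene0.png')
o=cv2.hconcat([cv2.resize(a[235:310,275:350],(400,400),interpolation=2),cv2.resize(a[150:250,400:500],(400,400),interpolation=2)]);cv2.imwrite('pics/z1.png',o)
E
```

```text
scene
gauge 0.68 [337.2, 244.4] [[487.5  54.4 145. ]] [[326.7, 217.0, 18.5, 36.0]]
red_plate 0.89 [203.1, 229.5] [[ 618.1 -247.5   78. ]] [[177.5, 217.1, 52.9, 46.8]]
red_label 0.68 [224.7, 220.0] [[ 547.5 -257.1   45. ]] [[217.8, 213.1, 19.3, 13.1]]
stand 0.88 [334.4, 264.5] [[447.8  11.1   0. ]] [[312.4, 234.4, 48.0, 49.5]]
red_stage 0.94 [213.8, 240.4] [[ 588.1 -262.2    0. ]] [[174.9, 202.6, 78.2, 69.5]]
red [251 291   7   6  34] [254.32352941 293.41176471] [[664.6 -25.5  78. ]] [659.7 -32.2  67.2]
red [267 304   7   6  37] [269.94594595 306.43243243] [[665.9  23.3  78. ]] [661.3  17.4  67.3]
red [283 317   7   7  38] [286.31578947 319.81578947] [[666.9  72.2  78. ]] [662.1  66.2  67. ]
blue [348 237  12  18  65] [352.47692308 245.55384615]
((421.2695007324219, 41.01643371582031), (53.652591705322266, 11.14242172241211), 68.76998901367188) 68.92471572988006
blue [316 238  29  28 312] [328.26923077 252.49679487]
((469.3565979003906, 13.097114562988281), (77.24732971191406, 35.89751434326172), 73.38203430175781) 69.61428047891434Traceback (most recent call last):
  File "<stdin>", line 26, in <module>
    return umr_minimum(a, axis, None, out, keepdims, initial, where)
ValueError: zero-size array to reduction operation minimum which has no identity
```

View pics/z1.png

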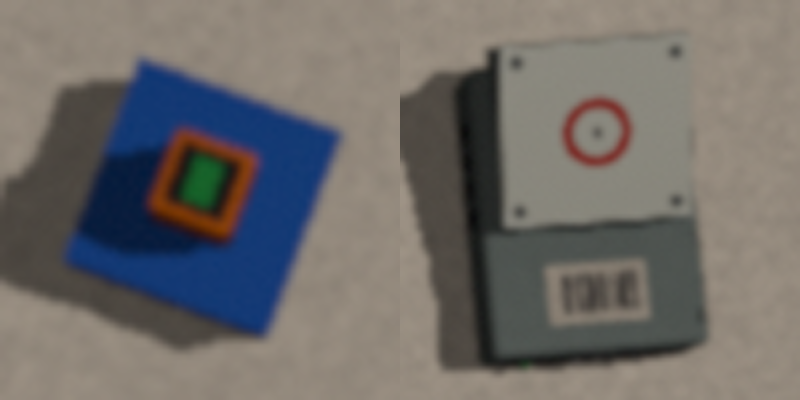

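The zoom shows the stand and gauge turned about 20°. Top-view stand corners are near (302,246), (339,260), (325,298) and (287,284). The red ring's centre is at (449.3,183) and the label's at (450,223).

Run:
```python
from h import *
n="top"
p=np.load(n+"p.npy");C=cloud(n,np.load(n+"d.npy"))
for lab,zz in(("gauge",70),("red_plate",78),("red_label",45),("stand",0),("red_stage",0),("blue_plate",78)):
    try:
        for q in bot.spot_point(n,lab)[:1]: print(lab,q['conf'],q['point'],px2w(n,q['point'],zz).round(1))
    except Exception as e: print(lab,e)
hsv=cv2.cvtColor(p,cv2.COLOR_RGB2HSV).astype(int);H,S,V=hsv[...,0],hsv[...,1],hsv[...,2]
m=((H<8)|(H>172))&(S>60);m[:,:420]=0;m[:,470:]=0;m[:165]=0;m[200:]=0
ij=np.argwhere(m)[:,::-1];bc=(ij.min(0)+ij.max(0))/2;print('ring',len(ij),ij.mean(0),bc,px2w(n,bc,78),px2w(n,ij.mean(0),78))
print('label',px2w(n,[450,223],45))
c=np.array([[142,58],[342,133],[265,338],[65,263]])*75/400+[275,235]-.4
W=px2w(n,c,70);print('stand',W.round(1),W.mean(0))
for i in range(4): e=W[(i+1)%4]-W[i];print(np.linalg.norm(e),np.degrees(np.arctan2(e[1],e[0])))
g=np.array([[182,130],[260,155],[228,243],[148,208]])*75/400+[275,235]-.4
print('gauge',px2w(n,g,145).mean(0),px2w(n,g,145))
# label/plate edges in top
c=np.array([[545,265],[648,258],[652,320],[550,327]],float);c=(c-[400,0])/4+[400,150]-.4
W=px2w(n,c,45);print('lab',W.mean(0))
for i in range(4): e=W[(i+1)%4]-W[i];print(np.linalg.norm(e),np.degrees(np.arctan2(e[1],e[0])))
X,Y,z=C[...,0],C[...,1],C[...,2]
# plate normal by depth
for nn in("top","scene"):
    CC=cloud(nn,np.load(nn+"d.npy")).reshape(-1,3)
    q=CC[(abs(CC[:,0]-620)<40)&(abs(CC[:,1]+249)<38)&(CC[:,2]>62)]
    if len(q)>10:
        c=np.median(q,0);A=np.c_[q[:,:2]-[620,-249],np.ones(len(q))];s=np.linalg.lstsq(A,q[:,2],rcond=None)[0];print(nn,len(q),s,np.degrees(np.arctan(np.hypot(*s[:2]))),np.degrees(np.arctan2(s[1],s[0])))
print(np.median(z[(H>100)&(H<130)&(S>120)&(abs(X-455)<60)&(abs(Y-20)<60)]))
print('scene chk',w2px('scene',[[618.1,-247.5,78]]))
```

```text
gauge 0.69 [311.0, 173.2] [[640.4  20.1  70. ]]
red_plate 0.59 [451.7, 180.3] [[ 622.  -257.2   78. ]]
red_label 0.75 [448.5, 223.2] [[ 541.4 -255.7   45. ]]
stand 0.52 [182.5, 348.1] [[295.4 284.2   0. ]]
blue_plate it knows: blue_stage, bottle, gauge, gauge_tip, mouse, red_label, red_plate, red_stage, stand, tube_rack
ring 152 [448.75657895 182.46710526] [448.5 182.5] [[ 617.63715695 -250.79247627   78.        ]] [[ 617.69862611 -251.29866328   78.        ]]
label [[ 541.81766282 -258.6998121    45.        ]]
stand [[495.9  40.2  70. ]
 [467.6 -33.   70. ]
 [393.   -4.   70. ]
 [420.8  68.7  70. ]] [444.3416889   17.96746239  70.        ]
78.50524379554945 -111.08379371120438
80.06114408083091 158.78661375973851
77.89011204988758 69.07709922297508
80.28083815712196 -20.773796292911687
gauge [444.17433742  17.38290015 145.        ] [[462.75602062  24.97071136 145.        ]
 [453.95419488  -1.7136442  145.        ]
 [423.90832945   9.50167152 145.        ]
 [436.07880475  36.77286191 145.        ]]
lab [ 542.41104093 -257.28038939   45.        ]
51.93073257038583 -86.52980803074448
31.52172947628945 -178.4275792115256
51.27268425567844 93.51671114449846
31.548428150979724 2.769482453286091
top 1621 [3.57613596e-01 2.06261065e-02 7.90201913e+01] 19.70792673112025 3.3009958454259176
scene 691 [3.32564214e-01 2.52689871e-03 7.81163383e+01] 18.395774368564233 0.4353380159090059
70.03364293234154
scene chk [[203.10397296 229.50940287]]
```

```bash
cat >> h.py <<'E'
def st():
    o=bot.get_obs();R=Ro.from_euler('xyz',o['tcp_rot']).as_matrix()
    y=R[:,1];z=R[:,2]
    print('t %.2f'%o['time'],'pos',o['tool_pos'].round(1),'x',R[:,0].round(4),'yang %.1f zang %.1f'%(np.degrees(np.arctan2(y[1],y[0])),np.degrees(np.arctan2(z[1],z[0]))),'F',o['contact_force'].round(2),'M',o['moment'].round(3),'w %.1f'%o['grip_width'],'q6 %.2f'%o['joint_positions'][5])
    return o,R
def delta(p,yang=None):
    o,R=st(); d=(np.array(p,float)-o['tool_pos'])@R/10
    a=None
    if yang is not None:
        c=np.arctan2(R[1,1],R[0,1]);a=(np.radians(yang)-c+np.pi/2)%np.pi-np.pi/2; a=-a
    print('cm tool',d.round(2),'turn',a)
E
python3 - <<'E'
from h import *
delta([444.3,17.7,200],69.1)
delta([444.3,17.7,200],-20.9)
E
```

```text
t 0.85 pos [ 204.8 -483.4  226.8] x [ 0.e+00 -2.e-04 -1.e+00] yang -67.0 zang -157.0 F [ 0.11 -0.33 -0.1 ] M [-0.019  0.05   0.002] w 91.7 q6 -0.15
cm tool [  2.67 -36.8  -41.6 ] turn 0.7655562035815753
t 0.85 pos [ 204.8 -483.4  226.8] x [ 0.e+00 -2.e-04 -1.e+00] yang -67.0 zang -157.0 F [ 0.11 -0.33 -0.1 ] M [-0.019  0.05   0.002] w 91.7 q6 -0.15
cm tool [  2.67 -36.8  -41.6 ] turn -0.8052401232133217
```

```bash
python3 -m handwheel '[[[0,-1.3,-1.6,0],[0.1,-2.3,-2.6,0],[0.1,-2.5,-2.8,0],[0.1,-2.5,-2.8,0],[0.1,-2.5,-2.8,0],[0.1,-2.5,-2.8,0],[0.2,-2.5,-2.8,0],[0.2,-2.5,-2.8,0]]]' 1
python3 -m handwheel '[[[0.2,-2.5,-2.8,0],[0.2,-2.5,-2.8,0],[0.2,-2.5,-2.8,0],[0.2,-2.5,-2.8,0],[0.2,-2.5,-2.8,0],[0.2,-2.5,-2.8,0],[0.2,-2.2,-2.6,0],[0.2,-1,-1.2,0]]]'
python3 -m handwheel '[[[0,0,0,0.1],[0,0,0,0.11],[0,0,0,0.11],[0,0,0,0.11],[0,0,0,0.11],[0,0,0,0.11],[0,0,0,0.115],[0,0,0,0]]]'
python3 -c "
from h import *
delta([444.3,17.7,106],69.1)"
```

```text
time: 1.52
tool_pos: [326.0, -228.6, 217.9]
tcp_rot: [1.98, 1.57, -0.761]
contact_force: [0.8, 0.0, -0.8]
grip_width: 91.9
time: 2.18
tool_pos: [445.5, 21.0, 201.8]
tcp_rot: [-3.002, 1.569, 0.543]
contact_force: [0.5, 0.5, -0.0]
grip_width: 91.9
time: 2.85
tool_pos: [444.3, 17.8, 201.8]
tcp_rot: [3.087, 1.571, -0.423]
contact_force: [0.4, 0.0, -0.5]
grip_width: 91.9
t 2.85 pos [444.3  17.8 201.8] x [ 2.e-04 -1.e-04 -1.e+00] yang -111.1 zang 158.9 F [ 0.38  0.02 -0.54] M [0.096 0.015 0.052] w 91.9 q6 1.81
cm tool [9.58 0.01 0.  ] turn -0.003519058397191799
```

```bash
python3 -m handwheel '[[[1.5,0,0,0],[2.5,0,0,0],[2.5,0,0,0],[2,0,0,0],[1.1,0,0,0],[0,0,0,0],[0,0,0,0]]]' 1
python3 -m handwheel '[[[0,0,0,0],[0,0,0,0],[0,0,0,0],[0,0,0,0],[0,0,0,0],[0,0,0,0],[0,0,0,0],[0,0,0,0]]]' 0.2
python3 - <<'E'
from h import *
st()
for n in("scene","top"):
    p,d=bot.capture(n); cv2.imwrite(f"pics/{n}1.png",p[:,:,::-1])
E
python3 -c "
import cv2
a=cv2.imread('pics/scene1.png')[180:300,270:430];cv2.imwrite('pics/z2.png',cv2.resize(a,(800,600),interpolation=2))"
```

```text
time: 3.43
tool_pos: [444.2, 17.7, 105.6]
tcp_rot: [0.327, 1.57, 3.106]
contact_force: [0.3, -0.4, 0.8]
grip_width: 91.7
time: 4.1
tool_pos: [444.3, 17.7, 105.7]
tcp_rot: [2.816, 1.571, -0.69]
contact_force: [0.0, 0.1, 0.1]
grip_width: 42.8
t 4.10 pos [444.3  17.7 105.7] x [ 1.e-04 -1.e-04 -1.e+00] yang -110.9 zang 159.1 F [0.01 0.07 0.08] M [ 0.067 -0.022 -0.009] w 42.8 q6 1.80
```

View pics/z2.png

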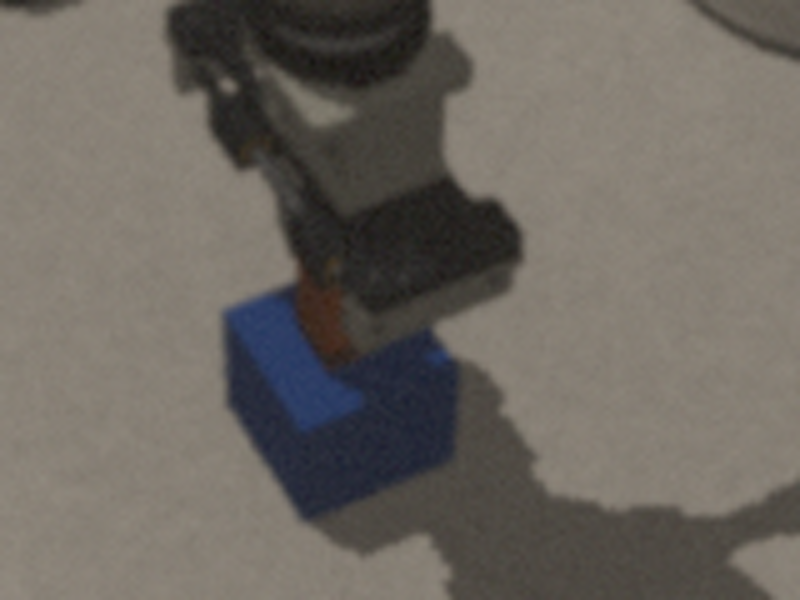

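The zoom shows the fingers either side of the orange handle, still closing (42.8 mm). I'll close further.

```bash
python3 -m handwheel '[[[0,0,0,0],[0,0,0,0],[0,0,0,0],[0,0,0,0],[0,0,0,0],[0,0,0,0]]]' 0.1
python3 -c "
from h import *
st()"
```

```text
time: 4.7
tool_pos: [444.2, 17.7, 105.6]
tcp_rot: [0.737, 1.571, -2.769]
contact_force: [-0.2, -0.1, -1.5]
grip_width: 30.0
t 4.70 pos [444.2  17.7 105.6] x [-3.e-04 -1.e-04 -1.e+00] yang -110.9 zang 159.1 F [-0.17 -0.06 -1.5 ] M [0.099 0.049 0.   ] w 30.0 q6 1.80
```

```bash
python3 -m handwheel '[[[-0.8,0,0,0],[-1.5,0,0,0],[-2,0,0,0],[-2,0,0,0],[-1.5,0,0,0],[-0.7,0,0,0],[0,0,0,0]]]'
python3 -c "
from h import *
delta([543.5,-256.5,185.6])"
```

```text
time: 5.28
tool_pos: [445.2, 17.6, 192.4]
tcp_rot: [-2.938, 1.567, -0.16]
contact_force: [0.5, 0.1, -0.6]
grip_width: 29.8
t 5.28 pos [445.2  17.6 192.4] x [ 3.6e-03 -6.0e-04 -1.0e+00] yang -110.9 zang 159.1 F [ 0.48  0.12 -0.56] M [0.059 0.003 0.026] w 29.8 q6 1.80
cm tool [  0.73  22.11 -18.95] turn None
```

```bash
python3 -m handwheel '[[[0,1.1,-0.9,0],[0,2,-1.7,0],[0,2.5,-2.2,0],[0,2.6,-2.2,0],[0,2.6,-2.2,0],[0,2.6,-2.2,0],[0,2.6,-2.2,0],[0,2.5,-2.2,0]]]'
python3 -m handwheel '[[[0,2,-1.7,0],[0,1.1,-0.9,0],[0,0.5,-0.5,0],[0.4,0,0,0],[0.3,0,0,0],[0,0,0,0],[0,0,0,0]]]'
python3 - <<'E'
from h import *
delta([543.5,-256.5,185.6])
for n in("scene","top"):
    p,d=bot.capture(n); cv2.imwrite(f"pics/{n}3.png",p[:,:,::-1]);np.save(n+'3d.npy',d)
    print(n,[ (q['conf'],q['point']) for q in bot.spot_point(n,'gauge_tip')[:2]])
a=cv2.imread('pics/scene3.png')[140:260,150:310];b=cv2.imread('pics/top3.png')[140:260,370:530]
cv2.imwrite('pics/z3.png',cv2.hconcat([cv2.resize(a,(400,300),interpolation=2),cv2.resize(b,(400,300),interpolation=2)]))
E
```

```text
time: 5.95
tool_pos: [525.7, -212.9, 189.3]
tcp_rot: [-0.11, 1.569, 2.667]
contact_force: [1.4, 0.3, -1.1]
grip_width: 29.9
time: 6.53
tool_pos: [541.8, -254.7, 183.3]
tcp_rot: [-0.28, 1.569, 2.499]
contact_force: [-0.1, 0.1, -1.9]
grip_width: 30.3
t 6.53 pos [ 541.8 -254.7  183.3] x [-1.1e-03  8.0e-04 -1.0e+00] yang -110.8 zang 159.2 F [-0.07  0.09 -1.93] M [ 0.04   0.017 -0.034] w 30.3 q6 1.37
cm tool [-0.23  0.11 -0.22] turn None
scene [(0.55, [226.5, 207.0])]
top []
```

View pics/z3.png

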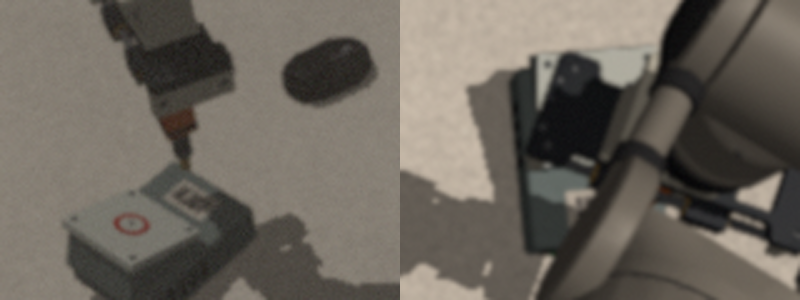

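Scene crop: the gauge hangs straight, with its tip near (223,204), and the label lies right below it at about (225,219). I'll make the fine correction and hold.

```bash
python3 -m handwheel '[[[-0.2,0.1,-0.2,0],[0,0,0,0],[0,0,0,0],[0,0,0,0],[0,0,0,0],[0,0,0,0],[0,0,0,0],[0,0,0,0]]]'
python3 - <<'E'
from h import *
o,R=st(); t=o['tool_pos']
tip=[t[0],t[1],t[2]-90.6]
print(tip,w2px('scene',[tip,[t[0],t[1],45],[618,-249.5,78],[443.,-4.,70]]))
for lab in['red_label','red_plate','gauge_tip']: print(lab,[(q['conf'],q['point']) for q in bot.spot_point('scene',lab)[:2]])
E
python3 -m handwheel '[[[0,0,0,0],[0,0,0,0],[0,0,0,0],[0,0,0,0],[0,0,0,0],[0,0,0,0],[0,0,0,0],[0,0,0,0]]]'
python3 -m handwheel '[[[0,0,0,0],[0,0,0,0],[0,0,0,0],[0,0,0,0]]]'
python3 -c "
from h import *
st()"
```

```text
time: 7.4
tool_pos: [543.7, -257.8, 185.7]
tcp_rot: [0.95, 1.571, -2.556]
contact_force: [-0.2, -0.3, -1.5]
grip_width: 30.0
t 7.40 pos [ 543.7 -257.8  185.7] x [-1.e-04 -0.e+00 -1.e+00] yang -110.9 zang 159.1 F [-0.24 -0.26 -1.52] M [0.086 0.039 0.013] w 30.0 q6 1.37
[np.float64(543.6579444758827), np.float64(-257.76449116707255), np.float64(95.08364441484954)] [[222.73877752 204.8507795 ]
 [225.70487916 218.97948568]
 [202.58262049 229.06183076]
 [330.77951815 241.13098899]]
red_label [(0.49, [224.4, 221.0])]
red_plate [(0.79, [205.7, 229.5])]
gauge_tip [(0.55, [226.5, 207.0])]
time: 8.22
tool_pos: [543.7, -257.8, 185.7]
tcp_rot: [2.159, 1.571, -1.346]
contact_force: [-0.5, -0.8, -2.0]
grip_width: 29.6
time: 8.55
tool_pos: [543.7, -257.7, 185.7]
tcp_rot: [1.648, 1.571, -1.858]
contact_force: [0.4, 0.2, -1.3]
grip_width: 30.2
t 8.55 pos [ 543.7 -257.7  185.7] x [-0.e+00 -1.e-04 -1.e+00] yang -110.9 zang 159.1 F [ 0.41  0.25 -1.32] M [ 0.036  0.034 -0.059] w 30.2 q6 1.37
```

The label aim was held for over 1 s. The moves can't tilt the tool, so I'll pivot the gauge in the grip by levering its nose against the far top edge of the fixed stand.

```bash
python3 -c "
from h import *
delta([497.5,-2.4,185.7])"
```

```text
t 8.55 pos [ 543.7 -257.7  185.7] x [-0.e+00 -1.e-04 -1.e+00] yang -110.9 zang 159.1 F [ 0.41  0.25 -1.32] M [ 0.036  0.034 -0.059] w 30.2 q6 1.37
cm tool [  0.   -22.21  13.41] turn None
```

```bash
python3 -m handwheel '[[[0,-1,0.6,0],[0,-2,1.2,0],[0,-2.7,1.6,0],[0,-2.8,1.7,0],[0,-2.8,1.7,0],[0,-2.8,1.7,0],[0,-2.8,1.7,0],[0,-2.7,1.6,0]]]'
python3 -m handwheel '[[[0,-1.6,1,0],[0,-1,0.6,0],[1,0,0,0],[2,0,0,0],[1.6,0,0,0],[1,0,0,0],[0,0,0,0],[0,0,0,0]]]'
python3 - <<'E'
from h import *
delta([497.5,-2.4,130])
for n in("scene",):
    p,d=bot.capture(n); cv2.imwrite(f"pics/{n}4.png",p[:,:,::-1])
a=cv2.imread('pics/scene4.png')[190:300,260:400]
cv2.imwrite('pics/z4.png',cv2.resize(a,(763,600),interpolation=2))
E
```

```text
time: 9.22
tool_pos: [502.2, -30.3, 185.9]
tcp_rot: [-1.615, 1.571, 1.162]
contact_force: [0.3, 0.5, -2.0]
grip_width: 30.1
time: 9.88
tool_pos: [497.4, -2.7, 129.6]
tcp_rot: [0.401, 1.57, -3.105]
contact_force: [-0.7, 0.7, -0.3]
grip_width: 30.1
t 9.88 pos [497.4  -2.7 129.6] x [-8.e-04 -0.e+00 -1.e+00] yang -110.9 zang 159.1 F [-0.68  0.7  -0.25] M [ 0.06   0.003 -0.017] w 30.1 q6 1.78
cm tool [-0.04 -0.03  0.  ] turn None
```

View pics/z4.png

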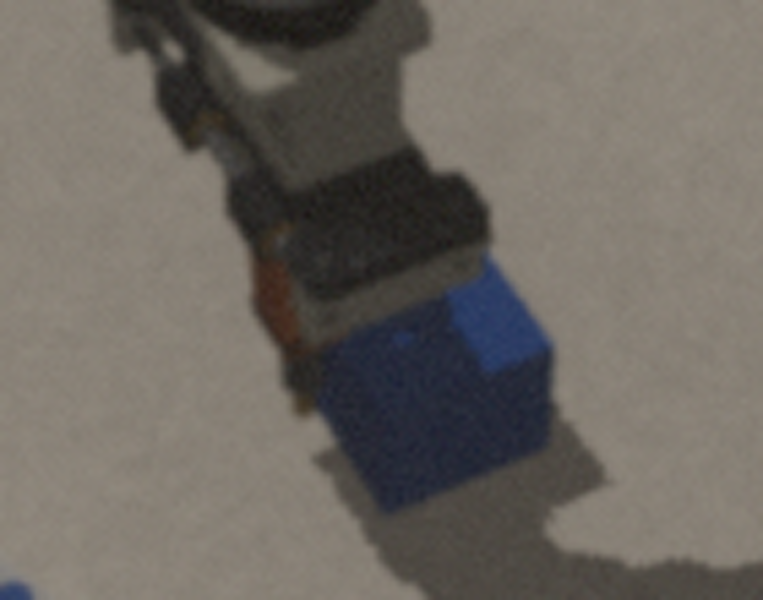

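The nose is beside the far face of the stand, as intended. I'll pull slowly toward tool +z and watch the force.

```bash
python3 -m handwheel '[[[0,0,0.3,0],[0,0,0.3,0],[0,0,0,0]]]' 
python3 -m handwheel '[[[0,0,0.2,0],[0,0,0.2,0],[0,0,0,0]]]' 
python3 -m handwheel '[[[0,0,0.2,0],[0,0,0.2,0],[0,0,0,0]]]' 
python3 -c "
from h import *
st()"
```

```text
time: 10.18
tool_pos: [491.6, -0.2, 130.3]
tcp_rot: [-2.999, 1.57, -0.222]
contact_force: [-0.0, 0.2, -1.1]
grip_width: 30.1
time: 10.43
tool_pos: [489.4, 0.7, 130.3]
tcp_rot: [-3.06, 1.567, -0.282]
contact_force: [4.2, -1.4, -2.1]
grip_width: 30.0
time: 10.68
tool_pos: [486.2, 1.9, 130.5]
tcp_rot: [-3.036, 1.566, -0.259]
contact_force: [4.2, -1.3, -1.4]
grip_width: 29.7
t 10.68 pos [486.2   1.9 130.5] x [ 0.0047 -0.0012 -1.    ] yang -110.9 zang 159.1 F [ 4.21 -1.33 -1.4 ] M [-0.42  -1.136  0.016] w 29.7 q6 1.78
```

```bash
python3 -m handwheel '[[[0,0,0.25,0],[0,0,0.25,0],[0,0,0.25,0],[0,0,0.25,0],[0,0,0,0]]]' 
python3 -m handwheel '[[[0,0,0.25,0],[0,0,0.25,0],[0,0,0.25,0],[0,0,0.25,0],[0,0,0.2,0],[0,0,0,0],[0,0,0,0]]]' 
python3 -c "
from h import *
delta([463.8,10.6,130])
for n in('scene',):
    p,d=bot.capture(n); cv2.imwrite(f'pics/{n}5.png',p[:,:,::-1])
a=cv2.imread('pics/scene5.png')[190:300,260:400]
cv2.imwrite('pics/z5.png',cv2.resize(a,(763,600),interpolation=2))
"
```

```text
time: 11.1
tool_pos: [476.9, 5.5, 130.7]
tcp_rot: [-3.034, 1.566, -0.257]
contact_force: [4.6, -2.5, -0.6]
grip_width: 30.0
time: 11.68
tool_pos: [465.6, 9.8, 130.4]
tcp_rot: [-3.011, 1.566, -0.234]
contact_force: [4.8, -1.3, -1.3]
grip_width: 29.9
t 11.68 pos [465.6   9.8 130.4] x [ 0.0042 -0.001  -1.    ] yang -110.9 zang 159.1 F [ 4.83 -1.35 -1.27] M [-0.382 -1.121 -0.039] w 29.9 q6 1.79
cm tool [ 0.04 -0.01  0.2 ] turn None
```

View pics/z5.png

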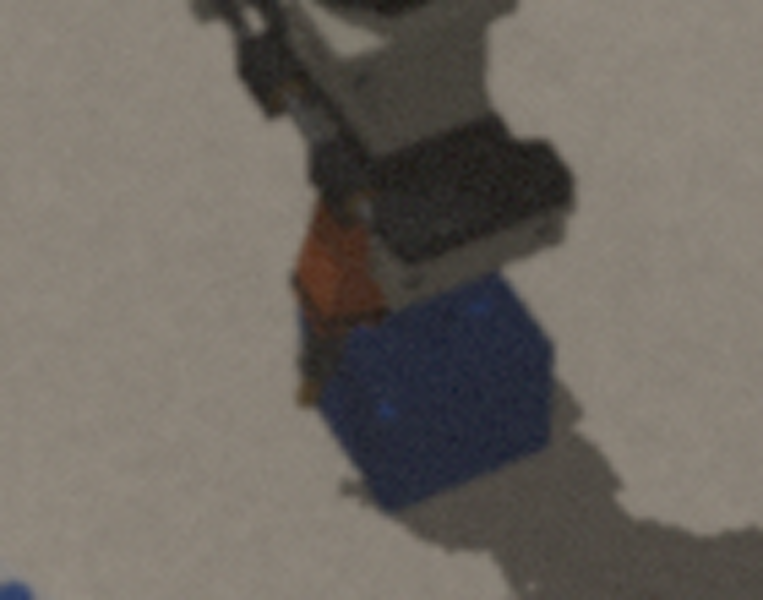

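The gauge has visibly pivoted, with the nose against the edge near z5 (325,350). A last 2 mm, then I'll back off, lift, and measure.

```bash
python3 -m handwheel '[[[0,0,0.2,0],[0,0,0.05,0],[0,0,0,0],[0,0,0,0]]]' 
python3 -c "
from h import *
st()"
python3 -m handwheel '[[[0,0,-0.4,0],[0,0,-0.6,0],[-1,0,-0.6,0],[-2,0,-0.5,0],[-2.5,0,0,0],[-1.5,0,0,0],[0,0,0,0],[0,0,0,0]]]' 
python3 -c "
from h import *
st()
for n in('scene','top'):
    p,d=bot.capture(n); cv2.imwrite(f'pics/{n}6.png',p[:,:,::-1]);np.save(n+'6d.npy',d)
a=cv2.imread('pics/scene6.png')[160:270,250:390]
cv2.imwrite('pics/z6.png',cv2.resize(a,(763,600),interpolation=2))
"
```

```text
time: 12.07
tool_pos: [463.6, 10.6, 130.5]
tcp_rot: [-3.011, 1.566, -0.234]
contact_force: [4.8, -2.5, -2.2]
grip_width: 30.1
t 12.07 pos [463.6  10.6 130.5] x [ 0.0048 -0.0011 -1.    ] yang -110.9 zang 159.1 F [ 4.77 -2.46 -2.22] M [-0.459 -1.258  0.003] w 30.1 q6 1.79
time: 12.73
tool_pos: [481.2, 3.7, 199.6]
tcp_rot: [-1.183, 1.571, 1.594]
contact_force: [0.5, 0.3, -1.8]
grip_width: 29.9
t 12.73 pos [481.2   3.7 199.6] x [-0.  0. -1.] yang -110.9 zang 159.1 F [ 0.51  0.26 -1.77] M [ 0.092  0.028 -0.033] w 29.9 q6 1.78
```

View pics/z6.png

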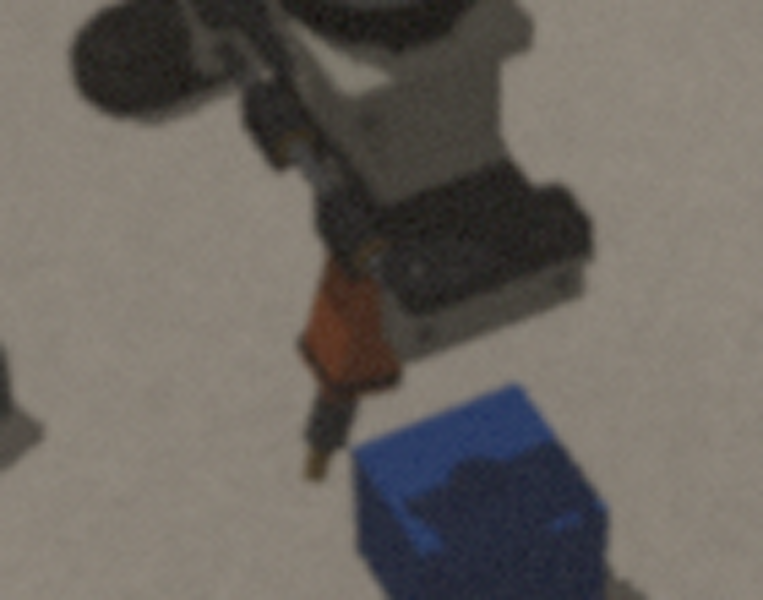

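```bash
cat >> h.py <<'E'
def gpts(th,o,R,off=55.):
    # gauge z tilted toward +tool z by th; returns origin(underside), axis, tip
    th=np.radians(th); G=o['tool_pos']-19*R[:,0]
    a=-R[:,0]*np.cos(th)+R[:,2]*np.sin(th)   # up axis
    s=R[:,2]*np.cos(th)+R[:,0]*np.sin(th)    # side
    U=G-off*a
    return U,a,s,U-55*a
E
python3 - <<'E'
from h import *
o,R=st()
im=cv2.imread('pics/scene6.png')
hsv=cv2.cvtColor(im,cv2.COLOR_BGR2HSV)
for th in(14,17,20,23,26):
    U,a,s,T=gpts(th,o,R);y=R[:,1]
    c=[U+15*(i*s+j*y) for i,j in((-1,-1),(-1,1),(1,1),(1,-1))]
    P=w2px('scene',[U,T,U-35*a]+c)
    print(th,((P-[250,160]+.5)*5.45).round(0).tolist())
def draw(th,nm):
    U,a,s,T=gpts(th,o,R);y=R[:,1];S=5
    big=cv2.resize(im[200:270,290:360],None,fx=8,fy=8,interpolation=2)
    def pl(X,cl):
        P=((w2px('scene',X)-[290,200]+.5)*8*16).astype(np.int32);cv2.polylines(big,[P.reshape(-1,1,2)],True,cl,1,cv2.LINE_AA,4)
    sq=[(-1,-1),(-1,1),(1,1),(1,-1)]
    pl([U+15*(i*s+j*y) for i,j in sq],(0,255,0))
    for i,j in sq: pl([U+15*(i*s+j*y),U+75*a+15*(i*s+j*y)],(0,255,0))
    t=np.linspace(0,2*np.pi,30)
    pl([U-35*a+9*(np.cos(q)*s+np.sin(q)*y) for q in t],(255,255,0))
    pl([T+5*(np.cos(q)*s+np.sin(q)*y) for q in t],(0,255,255))
    return big
cv2.imwrite('pics/z7.png',cv2.resize(cv2.hconcat([draw(17,''),draw(20,'')]),(800,400)))
cv2.imwrite('pics/z8.png',draw(20,''))
E
```

```text
t 12.83 pos [480.3   3.8 198.3] x [-3.e-03  4.e-04 -1.e+00] yang -110.9 zang 159.1 F [-0.02  0.61 -1.02] M [ 0.027  0.025 -0.012] w 30.1 q6 1.78
14 [[363.0, 368.0], [337.0, 467.0], [347.0, 431.0], [347.0, 401.0], [313.0, 349.0], [379.0, 336.0], [414.0, 386.0]]
17 [[357.0, 369.0], [325.0, 469.0], [336.0, 433.0], [341.0, 400.0], [306.0, 349.0], [373.0, 338.0], [407.0, 389.0]]
20 [[350.0, 370.0], [312.0, 471.0], [326.0, 435.0], [335.0, 400.0], [301.0, 348.0], [366.0, 341.0], [400.0, 391.0]]
23 [[344.0, 370.0], [300.0, 473.0], [316.0, 436.0], [329.0, 399.0], [295.0, 348.0], [359.0, 343.0], [393.0, 393.0]]
26 [[338.0, 371.0], [288.0, 474.0], [306.0, 437.0], [323.0, 398.0], [289.0, 346.0], [352.0, 344.0], [387.0, 395.0]]
```

View pics/z8.png

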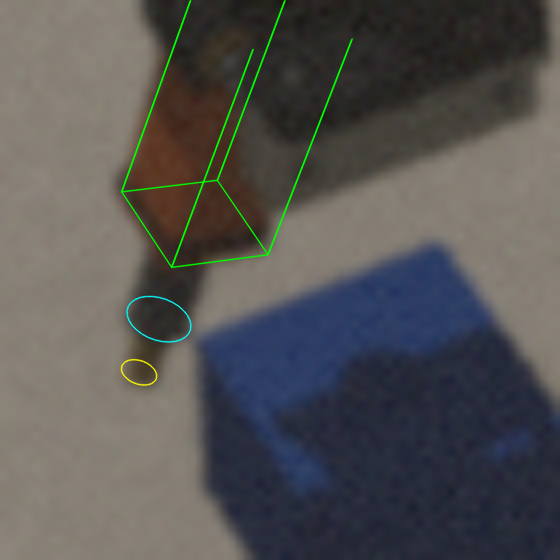

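The overlay at 20° matches the picture to about 1 px: handle corner near z8 (170,262), tip near (140,378). Next I'll refine the stage yaw from the plate's corner screws.

Run:
```python
from h import *
from scipy.optimize import least_squares
def dots(n,guess):
    g=cv2.cvtColor(np.load(n+"p.npy"),cv2.COLOR_RGB2GRAY).astype(float);out=[]
    for u,v in guess:
        u0,v0=int(round(u)),int(round(v));r=3
        w=g[v0-r:v0+r+1,u0-r:u0+r+1];k=np.clip(np.median(w)-8-w,0,None)
        yy,xx=np.mgrid[-r:r+1,-r:r+1];out.append([u0+(k*xx).sum()/k.sum(),v0+(k*yy).sum()/k.sum()])
    return np.array(out)
c=np.array([[517,63],[675,50],[676,200],[520,212],[597,132]],float);gt=(c-[400,0])/4+[400,150]-.4
dt=dots('top',gt);print(dt.round(2).tolist())
a=cv2.imread('pics/scene0.png')[200:270,165:255];cv2.imwrite('pics/z9.png',cv2.resize(a,(720,560),interpolation=2))
def mod(p,k):
    # p: x,y,yaw ; dots at (±dx,±dy) on plate about ring
    x,y,ps,dx,dy,ox=p;cz,sz=np.cos(ps),np.sin(ps);t=np.radians(20)
    L=np.array([[dx+ox,dy],[dx+ox,-dy],[-dx+ox,-dy],[-dx+ox,dy],[0,0]])
    X=np.c_[L[:,0]*np.cos(t),L[:,1],L[:,0]*np.sin(t)]
    return np.c_[x+cz*X[:,0]-sz*X[:,1],y+sz*X[:,0]+cz*X[:,1],78+X[:,2]]
r=least_squares(lambda p:(w2px('top',mod(p,0))-dt).ravel(),[618,-250,.06,38,38,0])
print(r.x,np.degrees(r.x[2]),np.abs(r.fun).max())
print((( w2px('scene',mod(r.x,0))-[165,200]+.5)*8).round(0).tolist())
```

```text
[[428.63, 165.33], [468.38, 162.45], [468.74, 199.8], [429.62, 202.95], [448.94, 182.75]]
[ 6.17126648e+02 -2.51470073e+02  6.87393164e-02  3.71641919e+01
  3.89164168e+01 -5.42298511e-02] 3.9384727138768176 0.08572017104577867
[[304.0, 338.0], [117.0, 214.0], [302.0, 131.0], [486.0, 249.0], [303.0, 231.0]]
```

View pics/z9.png

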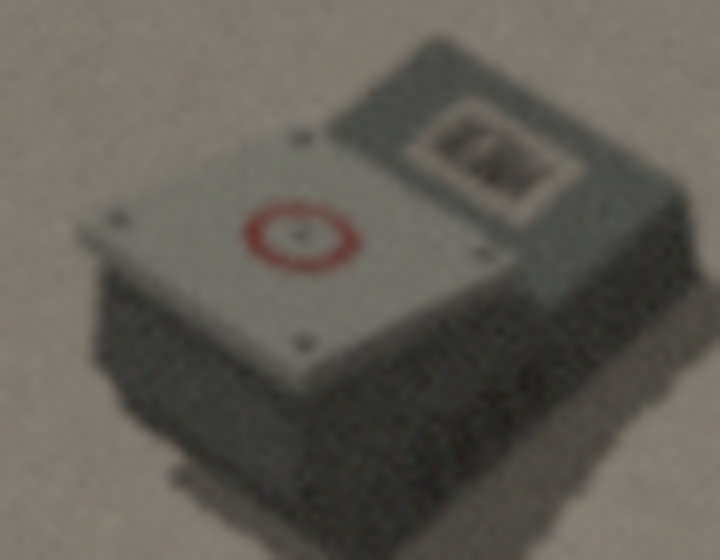

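The zoom shows the plate screws and ring dot (302,235) within about 0.5 px of the model fitted from the top view (303,231). So the ring is near (617.6,-251), stage yaw 3.9°.

```bash
cat >> h.py <<'E'
PS=np.radians(3.94); RING=np.array([617.6,-251.,78.])
NRM=Ro.from_euler('z',PS).apply([-np.sin(np.radians(20)),0,np.cos(np.radians(20))])
def tcp_for(h,th=20.):
    # TCP so the (out) tip lies h mm above ring along plate normal
    xs=Ro.from_euler('z',PS).apply([1,0,0]);t=np.radians(th)
    a=-xs*np.sin(t)+np.array([0,0,1])*np.cos(t)
    return RING+h*NRM+110*a+np.array([0,0,-19.])
E
python3 -m handwheel '[[[0,0,0,-0.06],[0,0,0,-0.1],[0,0,0,-0.1],[0,0,0,-0.1],[0,0,0,-0.073],[0,0,0,0]]]'
python3 -c "
from h import *
print(tcp_for(25))
p=tcp_for(25);delta(p,-86.06)"
```

```text
time: 13.33
tool_pos: [480.3, 3.8, 198.2]
tcp_rot: [-0.195, 1.568, 3.018]
contact_force: [-0.5, 0.0, -2.2]
grip_width: 29.6
[ 571.53640747 -254.17261015  185.85850381]
t 13.33 pos [480.3   3.8 198.2] x [-3.2e-03  4.0e-04 -1.0e+00] yang -85.9 zang -175.9 F [-0.51  0.04 -2.2 ] M [-0.021  0.055 -0.014] w 29.6 q6 1.35
cm tool [ 1.19 26.38 -7.26] turn 0.0026008129841579297
```

```bash
python3 -m handwheel '[[[0,1.2,-0.3,0],[0,2.2,-0.6,0],[0,3,-0.8,0],[0,3.1,-0.9,0],[0,3.1,-0.9,0],[0,3.1,-0.9,0],[0,3.1,-0.9,0],[0,3,-0.8,0]]]'
python3 -m handwheel '[[[0,2.2,-0.6,0],[0,1.6,-0.4,0],[0.2,0.7,-0.2,0],[0.4,0,0,0],[0.3,0,0,0],[0,0,0,0],[0,0,0,0],[0,0,0,0]]]'
python3 - <<'E'
from h import *
delta(tcp_for(25),-86.06)
p,d=bot.capture('scene'); cv2.imwrite('pics/scene10.png',p[:,:,::-1]);np.save('s10d.npy',d)
o,R=st()
im=cv2.imread('pics/scene10.png')
def draw(th):
    U,a,s,T=gpts(th,o,R);y=R[:,1];x0,y0=165,160
    big=cv2.resize(im[y0:y0+90,x0:x0+90],None,fx=6.6,fy=6.6,interpolation=2)
    def pl(X,cl):
        P=((w2px('scene',X)-[x0,y0]+.5)*6.6*16).astype(np.int32);cv2.polylines(big,[P.reshape(-1,1,2)],True,cl,1,cv2.LINE_AA,4)
    sq=[(-1,-1),(-1,1),(1,1),(1,-1)]
    pl([U+15*(i*s+j*y) for i,j in sq],(0,255,0))
    for i,j in sq: pl([U+15*(i*s+j*y),U+40*a+15*(i*s+j*y)],(0,255,0))
    t=np.linspace(0,2*np.pi,30)
    pl([U-35*a+9*(np.cos(q)*s+np.sin(q)*y) for q in t],(255,255,0))
    pl([T+5*(np.cos(q)*s+np.sin(q)*y) for q in t],(0,255,255))
    return big
cv2.imwrite('pics/z10.png',draw(20))
x0,y0=165,160;cv2.imwrite('pics/z11.png',cv2.resize(im[y0:y0+90,x0:x0+90],None,fx=6.6,fy=6.6,interpolation=2))
E
```

```text
time: 14.0
tool_pos: [557.1, -212.1, 198.7]
tcp_rot: [-0.287, 1.57, 2.921]
contact_force: [0.1, 0.5, -1.6]
grip_width: 30.1
time: 14.67
tool_pos: [572.1, -252.7, 191.0]
tcp_rot: [2.91, 1.571, -0.162]
contact_force: [0.6, 0.2, -1.5]
grip_width: 29.7
t 14.67 pos [ 572.1 -252.7  191. ] x [ 1.e-04 -0.e+00 -1.e+00] yang -86.0 zang -176.0 F [ 0.56  0.21 -1.54] M [0.037 0.014 0.048] w 29.7 q6 0.96
cm tool [0.51 0.14 0.07] turn 0.0010278827646608146
t 14.72 pos [ 572.2 -252.9  191.2] x [ 4.e-04 -3.e-04 -1.e+00] yang -86.0 zang -176.0 F [ 0.15  0.06 -1.27] M [ 0.023  0.027 -0.009] w 29.7 q6 0.96
```

View pics/z10.png

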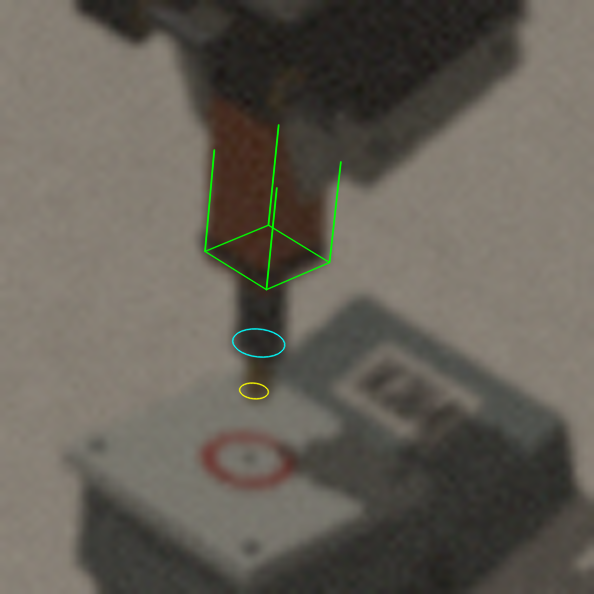

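View pics/z11.png

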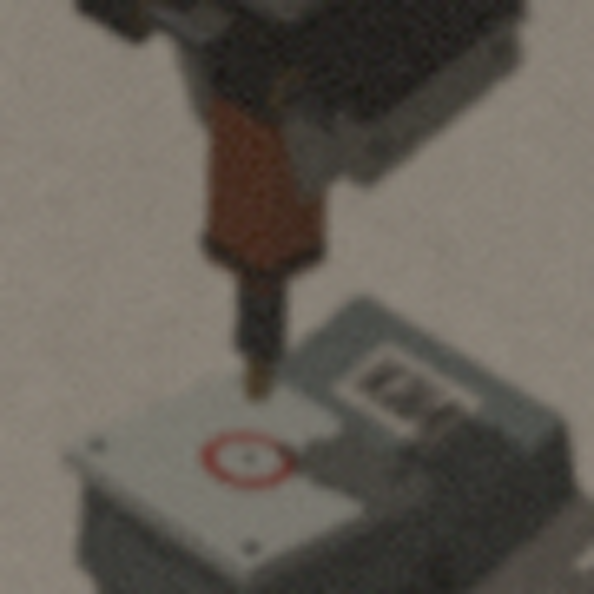

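The plain crop shows the gauge leaning with the plate's normal; its tip end at (257,397) matches the 20° prediction (254,391–399). The ring dot is at (250,458). I'll check how sensitive this is to the tilt.

Run:
```python
from h import *
o,R=st()
for th in(16,18,20,22,24):
    U,a,s,T=gpts(th,o,R);y=R[:,1]
    c=[U+15*(i*s+j*y) for i,j in((-1,-1),(-1,1),(1,1),(1,-1))]
    print(th,((w2px('scene',[T,U-35*a]+c+[RING])-[165,160]+.5)*6.6).round(0).tolist())
C=cloud('scene',np.load('s10d.npy'))
hsv=cv2.cvtColor(cv2.imread('pics/scene10.png'),cv2.COLOR_BGR2HSV)
H,S=hsv[...,0].astype(int),hsv[...,1]
m=((H<14)|(H>172))&(S>110);m[:,:190]=0;m[:,220:]=0;m[:170]=0;m[206:]=0
q=C[m];U,a,s,T=gpts(20,o,R);y=R[:,1]
print(len(q)); L=np.c_[(q-U)@s,(q-U)@y,(q-U)@a];print(np.percentile(L,[2,25,50,75,98],axis=0).round(1))
# face fits: points near s=-15 (facing +x) and y=±15
for k,nm in((0,'s'),(1,'y')):
    for sg in(-1,1):
        w=L[(abs(L[:,k]-15*sg)<5)&(abs(L[:,1-k])<11)]
        if len(w)>25:
            A=np.c_[w[:,2],w[:,1-k],np.ones(len(w))];f=np.linalg.lstsq(A,w[:,k],rcond=None)[0];print(nm,sg,len(w),f.round(3),'tilt err deg',np.degrees(np.arctan(f[0])).round(2))
```

```text
t 14.72 pos [ 572.2 -252.9  191.2] x [ 4.e-04 -3.e-04 -1.e+00] yang -86.0 zang -176.0 F [ 0.15  0.06 -1.27] M [ 0.023  0.027 -0.009] w 29.7 q6 0.96
16 [[269.0, 383.0], [271.0, 336.0], [274.0, 288.0], [213.0, 250.0], [276.0, 219.0], [337.0, 256.0], [249.0, 456.0]]
18 [[261.0, 387.0], [265.0, 339.0], [270.0, 289.0], [209.0, 250.0], [272.0, 222.0], [333.0, 259.0], [249.0, 456.0]]
20 [[254.0, 390.0], [258.0, 342.0], [266.0, 289.0], [205.0, 251.0], [268.0, 225.0], [329.0, 262.0], [249.0, 456.0]]
22 [[246.0, 394.0], [252.0, 345.0], [262.0, 290.0], [201.0, 251.0], [264.0, 228.0], [325.0, 265.0], [249.0, 456.0]]
24 [[238.0, 397.0], [245.0, 348.0], [258.0, 290.0], [197.0, 251.0], [260.0, 230.0], [321.0, 268.0], [249.0, 456.0]]
269
[[-43.4 -30.2   9.4]
 [-20.2 -15.2  19.8]
 [-18.3  -9.9  32.1]
 [-14.4  -0.2  47.2]
 [  3.6  10.   81.4]]
s -1 92 [-5.500e-02 -8.000e-03 -1.635e+01] tilt err deg -3.18
y -1 41 [  0.025   0.074 -15.794] tilt err deg 1.45
```

```bash
cat > fit.py <<'E'
from h import *
import sys
N=8;ps=[];ds=[]
for _ in range(N):
    p,d=bot.capture('scene');ps.append(p.astype(float));ds.append(np.where(d>0,d,np.nan))
im=np.mean(ps,0);d=np.nanmedian(ds,0);np.save('avg_p.npy',im);np.save('avg_d.npy',d)
o,R=st();C=cloud('scene',np.nan_to_num(d))
hsv=cv2.cvtColor(im.astype(np.uint8),cv2.COLOR_RGB2HSV);H,S=hsv[...,0].astype(int),hsv[...,1]
U,a,s,T=gpts(20,o,R);y=R[:,1]
c=w2px('scene',[T]+[U+15*(i*s+j*y)+k*a for i in(-1,1) for j in(-1,1) for k in(0,35)])
lo=(c.min(0)-3).astype(int);hi=(c.max(0)+4).astype(int)
m=np.zeros(H.shape,bool);m[lo[1]:hi[1],lo[0]:hi[0]]=1
m&=((H<14)|(H>172))&(S>100)
q=C[m];L=np.c_[(q-U)@s,(q-U)@y,(q-U)@a]
for k,nm in((0,'s'),(1,'y')):
    for sg in(-1,1):
        w=L[(abs(L[:,k]-15*sg)<5)&(abs(L[:,1-k])<12)&(L[:,2]>2)&(L[:,2]<36)]
        if len(w)>20:
            A=np.c_[w[:,2],w[:,1-k],np.ones(len(w))]
            f=np.linalg.lstsq(A,w[:,k],rcond=None)[0];print(nm,sg,len(w),f.round(3),'deg',np.degrees(np.arctan(f[0])).round(2), 'res',np.std(w[:,k]-A@f).round(2))
# silhouette: foreground differences vs initial image in hand region: darker/other than background
S_=8;x0,y0=lo-6;w,h=(hi-lo)+14
big=cv2.resize(im[y0:y0+h,x0:x0+w].astype(np.uint8)[:,:,::-1],None,fx=S_,fy=S_,interpolation=cv2.INTER_CUBIC)
cv2.imwrite(sys.argv[1],big[:600,:800]);print('crop',x0,y0,S_)
for th in(17,20,23):
    U,a,s,T=gpts(th,o,R);t=np.linspace(0,2*np.pi,60)
    def ext(c,r):
        P=(w2px('scene',[c+r*(np.cos(q)*s+np.sin(q)*y) for q in t])-[x0,y0]+.5)*S_;return P[:,0].min().round(0),P[:,0].max().round(0),P[:,1].max().round(0)
    P=((w2px('scene',[U+15*(i*s+j*y)+k*a for i,j in((-1,-1),(-1,1),(1,1)) for k in(0,30)])-[x0,y0]+.5)*S_).round(0)
    print(th,'tip',ext(T,5),'nosebot',ext(U-35*a,9),'nosetop',ext(U,9),'corners',P.tolist())
E
python3 fit.py pics/z12.png
```

```text
t 15.12 pos [ 572.1 -253.7  190.8] x [ 1.e-04 -2.e-04 -1.e+00] yang -86.1 zang -176.1 F [ 0.48  0.38 -1.66] M [-0.016  0.05   0.007] w 30.2 q6 0.96
s -1 69 [-4.5000e-02  1.4000e-02 -1.7477e+01] deg -2.55 res 0.56
y -1 46 [-3.0000e-03 -2.6000e-02 -1.5988e+01] deg -0.17 res 0.65
crop 186 171 8
17 tip (np.float64(135.0), np.float64(170.0), np.float64(388.0)) nosebot (np.float64(124.0), np.float64(187.0), np.float64(339.0)) nosetop (np.float64(130.0), np.float64(194.0), np.float64(237.0)) corners [[160.0, 261.0], [166.0, 171.0], [86.0, 215.0], [90.0, 125.0], [163.0, 178.0], [168.0, 89.0]]
20 tip (np.float64(121.0), np.float64(155.0), np.float64(394.0)) nosebot (np.float64(112.0), np.float64(175.0), np.float64(344.0)) nosetop (np.float64(122.0), np.float64(186.0), np.float64(239.0)) corners [[153.0, 262.0], [162.0, 170.0], [79.0, 216.0], [87.0, 124.0], [156.0, 184.0], [165.0, 93.0]]
23 tip (np.float64(106.0), np.float64(141.0), np.float64(400.0)) nosebot (np.float64(100.0), np.float64(163.0), np.float64(348.0)) nosetop (np.float64(115.0), np.float64(179.0), np.float64(241.0)) corners [[146.0, 262.0], [159.0, 168.0], [71.0, 216.0], [84.0, 122.0], [148.0, 189.0], [161.0, 97.0]]
```

View pics/z12.png

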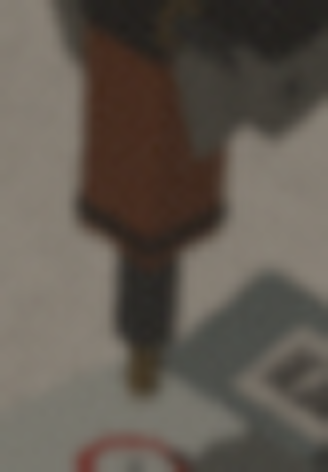

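With 8 frames averaged, the tip spans columns 127–159, the nose bottom 117–173, and the handle's left corner is at col 80. Edges and depth agree on a tilt of about 17.5°, since the gauge slipped about 2 mm in the grip. I'll go back to the stand and lever about 4 mm further.

```bash
python3 -m handwheel '[[[-0.4,-1.2,0.3,0],[-0.4,-2.2,0.6,0],[0,-3,0.8,0],[0,-3.1,0.9,0.06],[0,-3.2,0.8,0.1],[0,-3.3,0.5,0.1],[0,-3.2,0.2,0.1],[0,-2.5,0,0.073]]]'
python3 -c "
from h import *
delta([476.7,5.6,195],-110.9)
"
```

```text
time: 15.78
tool_pos: [539.4, -36.6, 199.5]
tcp_rot: [-1.309, 1.57, 1.464]
contact_force: [0.8, -1.0, -1.8]
grip_width: 29.7
t 15.78 pos [539.4 -36.6 199.5] x [ 1.e-04  7.e-04 -1.e+00] yang -111.1 zang 158.9 F [ 0.81 -0.97 -1.77] M [ 0.03   0.003 -0.056] w 29.7 q6 1.73
cm tool [ 0.45 -1.68  7.37] turn -0.0037694087758197714
```

```bash
python3 -m handwheel '[[[0,-0.5,1.5,0],[0,-0.3,2.2,0],[0,0,2,0],[0,0,0.8,0],[0,0,0,0],[0,0,0,0]]]'
python3 -c "
from h import *
delta([476.7,5.6,130.5],-110.9)
"
```

```text
time: 16.28
tool_pos: [483.3, -9.1, 199.4]
tcp_rot: [-3.019, 1.569, -0.241]
contact_force: [0.5, 0.1, -1.2]
grip_width: 30.4
t 16.28 pos [483.3  -9.1 199.4] x [ 1.9e-03 -5.0e-04 -1.0e+00] yang -110.9 zang 159.1 F [ 0.46  0.14 -1.23] M [ 0.092 -0.009  0.062] w 30.4 q6 1.76
cm tool [ 6.89 -1.14  1.15] turn 0.0007228354671688919
```

```bash
python3 -m handwheel '[[[0,-0.6,0.6,0],[1,-0.5,0.5,0],[2,0,0,0],[2,0,0,0],[1.3,0,0,0],[0.6,0,0,0],[0,0,0,0],[0,0,0,0]]]'
python3 -c "
from h import *
delta([459.6,12.1,130.5],-110.9)
"
```

```text
time: 16.95
tool_pos: [477.0, 5.0, 129.9]
tcp_rot: [-2.959, 1.571, -0.182]
contact_force: [0.7, 0.3, -1.8]
grip_width: 29.6
t 16.95 pos [477.    5.  129.9] x [ 3.e-04 -0.e+00 -1.e+00] yang -110.9 zang 159.1 F [ 0.72  0.32 -1.85] M [ 0.074  0.034 -0.033] w 29.6 q6 1.79
cm tool [-0.06 -0.04  1.88] turn 0.00019881677563016176
```

```bash
python3 -m handwheel '[[[0,0,0.4,0],[0,0,0.4,0],[0,0,0.3,0],[0,0,0.3,0],[0,0,0.2,0],[0,0,0.2,0],[0,0,0,0],[0,0,0,0]]]'
python3 -c "
from h import *
delta([459.6,12.1,130.5],-110.9)
"
```

```text
time: 17.62
tool_pos: [461.8, 11.0, 130.9]
tcp_rot: [-3.003, 1.565, -0.225]
contact_force: [4.6, -1.6, -1.2]
grip_width: 29.7
t 17.62 pos [461.8  11.  130.9] x [ 0.006  -0.0014 -1.    ] yang -110.9 zang 159.1 F [ 4.6  -1.58 -1.22] M [-0.38 -1.14 -0.01] w 29.7 q6 1.79
cm tool [ 0.04 -0.03  0.24] turn 0.00055159778599978
```

```bash
python3 -m handwheel '[[[0,0,0.2,0],[0,0,0.1,0],[0,0,0,0],[0,0,0,0]]]'
python3 -c "
from h import *
st()
"
python3 -m handwheel '[[[0,0,-0.4,0],[0,0,-0.7,0],[-1,0,-0.7,0],[-2,0,-0.6,0],[-2.5,0,-0.5,0],[-1.2,0,0,0],[0,0,0,-0.06],[0,0,0,-0.1]]]' 
python3 -m handwheel '[[[0,0,0,-0.1],[0,0,0,-0.1],[0,0,0,-0.073],[0,0,0,0]]]' 
python3 -c "
from h import *
delta(tcp_for(25),-86.06)
"
```

```text
time: 17.95
tool_pos: [459.2, 12.0, 130.9]
tcp_rot: [-3.006, 1.564, -0.229]
contact_force: [5.8, -2.3, -0.9]
grip_width: 29.8
t 17.95 pos [459.2  12.  130.9] x [ 0.0064 -0.0015 -1.    ] yang -110.9 zang 159.1 F [ 5.8  -2.34 -0.94] M [-0.469 -1.199  0.035] w 29.8 q6 1.79
time: 18.62
tool_pos: [484.4, 2.1, 197.5]
tcp_rot: [-3.066, 1.57, -0.126]
contact_force: [0.6, -0.3, -2.5]
grip_width: 29.9
time: 18.95
tool_pos: [483.7, 2.3, 196.5]
tcp_rot: [-0.273, 1.57, 2.94]
contact_force: [0.4, -0.4, -1.6]
grip_width: 30.0
t 18.95 pos [483.7   2.3 196.5] x [-1.2e-03  2.0e-04 -1.0e+00] yang -85.9 zang -175.9 F [ 0.38 -0.41 -1.56] M [ 0.015  0.02  -0.014] w 30.0 q6 1.35
cm tool [ 1.04 26.21 -6.93] turn 0.002558079140892122
```

```bash
python3 -m handwheel '[[[0,1.2,-0.3,0],[0,2.2,-0.6,0],[0,3,-0.8,0],[0,3.1,-0.8,0],[0,3.1,-0.8,0],[0,3.1,-0.8,0],[0,3.1,-0.8,0],[0,3,-0.8,0]]]'
python3 -m handwheel '[[[0,2.2,-0.6,0],[0,1.6,-0.4,0],[0.2,0.7,-0.1,0],[0.3,0,0,0],[0,0,0,0],[0,0,0,0],[0,0,0,0]]]'
python3 fit.py pics/z13.png
```

```text
time: 19.62
tool_pos: [555.9, -213.9, 196.4]
tcp_rot: [0.102, 1.57, -2.973]
contact_force: [-0.1, -0.0, -1.7]
grip_width: 30.0
time: 20.2
tool_pos: [569.7, -254.3, 191.9]
tcp_rot: [-0.931, 1.57, 2.281]
contact_force: [-0.3, 0.6, -0.6]
grip_width: 30.4
t 20.60 pos [ 569.9 -255.3  191.8] x [ 1.e-04 -1.e-04 -1.e+00] yang -86.0 zang -176.0 F [-0.05  0.28 -1.13] M [ 0.017  0.057 -0.047] w 29.8 q6 0.96
y -1 43 [ 1.500e-02  3.400e-02 -1.625e+01] deg 0.83 res 0.72
crop 186 169 8
17 tip (np.float64(137.0), np.float64(171.0), np.float64(394.0)) nosebot (np.float64(126.0), np.float64(189.0), np.float64(345.0)) nosetop (np.float64(131.0), np.float64(195.0), np.float64(243.0)) corners [[162.0, 267.0], [167.0, 177.0], [88.0, 221.0], [92.0, 131.0], [165.0, 185.0], [170.0, 96.0]]
20 tip (np.float64(122.0), np.float64(157.0), np.float64(401.0)) nosebot (np.float64(114.0), np.float64(177.0), np.float64(350.0)) nosetop (np.float64(124.0), np.float64(188.0), np.float64(245.0)) corners [[155.0, 268.0], [164.0, 176.0], [80.0, 222.0], [89.0, 130.0], [157.0, 190.0], [167.0, 99.0]]
23 tip (np.float64(108.0), np.float64(143.0), np.float64(406.0)) nosebot (np.float64(102.0), np.float64(165.0), np.float64(354.0)) nosetop (np.float64(117.0), np.float64(181.0), np.float64(248.0)) corners [[148.0, 269.0], [161.0, 175.0], [73.0, 222.0], [86.0, 129.0], [150.0, 195.0], [163.0, 103.0]]
```

View pics/z13.png

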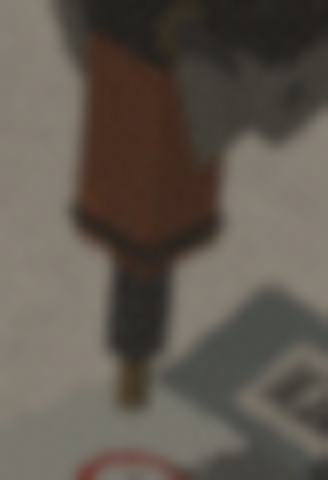

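The tip now centres at col 132, the nose bottom at 134 and the handle's left corner at 73, which is close to the 20° prediction. I'll do a sub-pixel edge fit to confirm.

```bash
cat > edge.py <<'E'
from h import *
im=np.load('avg_p.npy').mean(2);o,R=st();y=R[:,1]
from scipy.ndimage import gaussian_filter1d
def edge(row,c,w,sign):
    g=np.gradient(gaussian_filter1d(im[row],.7));cs=np.arange(int(round(c-w)),int(round(c+w))+1);v=np.clip(sign*g[cs],0,None)
    if v.max()<3: return np.nan
    i=v.argmax();cs2=cs[max(0,i-2):i+3];v2=v[max(0,i-2):i+3];return (cs2*v2).sum()/v2.sum()
def line(P,Q,r): return P[0]+(Q[0]-P[0])*(r-P[1])/(Q[1]-P[1])
from scipy.optimize import least_squares
U0,a0,s0,T0=gpts(20,o,R)
def model(th,ds,dy):
    U,a,s,T=gpts(th,o,R);sh=ds*s0+dy*y;U=U+sh
    L=w2px('scene',[U+15*(-s+y)+3*a,U+15*(-s+y)+34*a]); 
    out={'h':L}
    K,D,P,Rc=cam('scene');v=(U-P);v/=np.linalg.norm(v);side=np.cross(v,a);side/=np.linalg.norm(side)
    for nm,r,z0,z1 in(('n',9,-12,-32),('p',5,-39,-52)):
        for sg in(-1,1): out[nm+'%d'%sg]=w2px('scene',[U+z0*a+sg*r*side,U+z1*a+sg*r*side])
    return out
m0=model(20,0,0);meas=[]
for k,L in m0.items():
    r0,r1=sorted((L[0][1],L[1][1]));
    left=k=='h' or np.mean(L[:,0])<np.mean((m0[k[0]+'-1'][:,0]+m0[k[0]+'1'][:,0])/2)
    for r in range(int(np.ceil(r0)),int(r1)+1):
        e=edge(r,line(L[0],L[1],r),3,-1 if left else 1)
        if e==e: meas.append((k,r,e))
def res(p):
    m=model(*p);return [line(*m[k],r)-e for k,r,e in meas]
def run(sel,fixdy=True):
    global meas;full=meas;meas=[x for x in full if x[0][0] in sel]
    f=least_squares(lambda p:res([p[0],p[1],0]),[20,0],loss='soft_l1',f_scale=.3);print(sel,len(meas),f.x.round(2),'rms',np.sqrt(np.mean(np.square(res([*f.x,0])))).round(2));meas=full
    return f.x
run('hnp');run('h');run('np');run('n')
run('hn')
E
python3 edge.py
```

```text
t 20.60 pos [ 569.9 -255.3  191.8] x [ 1.e-04 -1.e-04 -1.e+00] yang -86.0 zang -176.0 F [-0.05  0.28 -1.13] M [ 0.017  0.057 -0.047] w 29.8 q6 0.96
hnp 36 [20.77 -2.3 ] rms 0.3
h 12 [23.2 -0.8] rms 0.11
np 24 [20.07 -3.32] rms 0.35
n 14 [19.4 -4.2] rms 0.18
hn 26 [20.97 -2.15] rms 0.17
```

Fit: tilt about 20.5°, with the gauge shifted about 2.5 mm toward +x in the grip. I'll correct for that and approach along the normal.

```bash
cat >> h.py <<'E'
RING=np.array([618.,-250.3,78.]); SH=2.6
def tgt(h):
    xs=Ro.from_euler('z',PS).apply([1,0,0]);t=np.radians(20.)
    return tcp_for(h,20.3)-SH*(xs*np.cos(t)+np.array([0,0,1])*np.sin(t))
E
python3 -c "
from h import *
print(px2w('scene',[202.25,228.9],78))
delta(tgt(10),-86.06);print(tgt(10))
print(((tgt(-1)-tgt(0))@st()[1]).round(3))"
```

```text
[[ 618.18901222 -250.48256466   78.        ]]
t 20.60 pos [ 569.9 -255.3  191.8] x [ 1.e-04 -1.e-04 -1.e+00] yang -86.0 zang -176.0 F [-0.05  0.28 -1.13] M [ 0.017  0.057 -0.047] w 29.8 q6 0.96
cm tool [ 2.12 -0.17 -0.43] turn 0.00018203375742742445
[ 574.07773    -253.32512748  170.67545664]
t 20.60 pos [ 569.9 -255.3  191.8] x [ 1.e-04 -1.e-04 -1.e+00] yang -86.0 zang -176.0 F [-0.05  0.28 -1.13] M [ 0.017  0.057 -0.047] w 29.8 q6 0.96
[ 0.94  -0.    -0.342]
```

```bash
python3 -m handwheel '[[[0.5,-0.1,-0.1,0],[0.7,-0.1,-0.2,0],[0.6,0,-0.1,0],[0.3,0,0,0],[0,0,0,0],[0,0,0,0],[0,0,0,0]]]'
python3 -c "
from h import *
delta(tgt(10),-86.06)"
python3 fit.py pics/z14.png | tail -2; python3 edge.py
python3 - <<'E'
from h import *
im=np.load('avg_p.npy').astype(np.uint8)[175:245,165:255,::-1];cv2.imwrite('pics/z15.png',cv2.resize(im,(720,560),interpolation=2))
o,R=st();U,a,s,T=gpts(20.3,o,R);T=T-SH*s;print(T,((w2px('scene',[T,RING])-[165,175]+.5)*8))
E
```

```text
time: 21.18
tool_pos: [573.8, -253.3, 170.9]
tcp_rot: [2.32, 1.57, -0.752]
contact_force: [-0.0, -0.0, -1.1]
grip_width: 30.0
t 21.18 pos [ 573.8 -253.3  170.9] x [ 2.e-04 -2.e-04 -1.e+00] yang -86.1 zang -176.1 F [-0.02 -0.   -1.15] M [0.012 0.048 0.013] w 30.0 q6 0.96
cm tool [ 0.02  0.01 -0.03] turn -2.3363889170013863e-05
20 tip (np.float64(121.0), np.float64(156.0), np.float64(396.0)) nosebot (np.float64(113.0), np.float64(175.0), np.float64(346.0)) nosetop (np.float64(123.0), np.float64(186.0), np.float64(244.0)) corners [[154.0, 267.0], [163.0, 176.0], [80.0, 220.0], [88.0, 130.0], [156.0, 188.0], [165.0, 99.0]]
23 tip (np.float64(107.0), np.float64(141.0), np.float64(402.0)) nosebot (np.float64(101.0), np.float64(164.0), np.float64(351.0)) nosetop (np.float64(116.0), np.float64(179.0), np.float64(246.0)) corners [[147.0, 267.0], [160.0, 175.0], [73.0, 221.0], [85.0, 129.0], [148.0, 193.0], [161.0, 102.0]]
t 21.58 pos [ 573.7 -253.2  170.9] x [ 2.e-04 -2.e-04 -1.e+00] yang -86.1 zang -176.1 F [-0.57  0.17 -1.81] M [ 0.049  0.089 -0.032] w 29.7 q6 0.96
hnp 35 [20.45 -3.26] rms 0.33
h 11 [20.85 -2.83] rms 0.11
np 24 [18.19 -6.69] rms 0.35
n 15 [ 15.52 -10.09] rms 0.21
hn 26 [20.98 -2.84] rms 0.23
t 21.58 pos [ 573.7 -253.2  170.9] x [ 2.e-04 -2.e-04 -1.e+00] yang -86.1 zang -176.1 F [-0.57  0.17 -1.81] M [ 0.049  0.089 -0.032] w 29.7 q6 0.96
[ 614.23793957 -250.44940831   87.60259307] [[306.66081745 405.85912212]
 [302.89122048 435.14154953]]
```

View pics/z15.png

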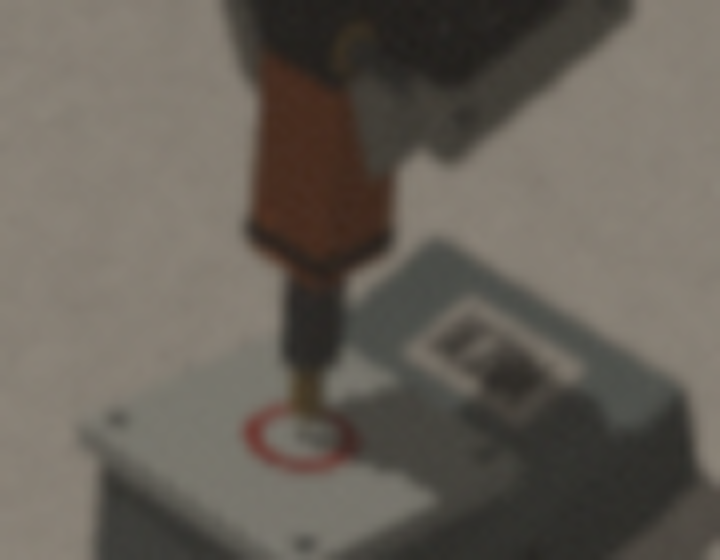

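The tip centre at about (306,408) matches the prediction (307,406), and the ring centre is at (302,437). Now I'll descend along the normal.

```bash
python3 -m handwheel '[[[0.28,0,-0.1,0],[0.28,0,-0.1,0],[0.19,0,-0.1,0],[0,0,0,0],[0,0,0,0],[0,0,0,0]]]'
python3 -m handwheel '[[[0.19,0,-0.07,0],[0.19,0,-0.07,0],[0,0,0,0],[0,0,0,0]]]'
python3 -m handwheel '[[[0.19,0,-0.07,0],[0,0,0,0],[0,0,0,0]]]'
python3 -c "
from h import *
delta(tgt(-7))
F=[]
for i in range(4): bot.capture('scene');F.append(bot.get_obs()['contact_force'])
print(np.mean(F,0),np.std(F,0))
T=tgt(0);print('h',(bot.get_obs()['tool_pos']-T)@NRM)"
```

```text
time: 22.08
tool_pos: [576.7, -253.0, 163.2]
tcp_rot: [0.498, 1.571, -2.575]
contact_force: [0.0, -0.3, -1.2]
grip_width: 29.7
time: 22.42
tool_pos: [578.2, -253.0, 159.6]
tcp_rot: [2.249, 1.57, -0.824]
contact_force: [-0.9, -0.2, 0.7]
grip_width: 30.2
time: 22.67
tool_pos: [578.9, -252.9, 157.7]
tcp_rot: [2.167, 1.57, -0.906]
contact_force: [-0.5, -0.3, 1.8]
grip_width: 29.9
t 22.67 pos [ 578.9 -252.9  157.7] x [ 3.e-04 -4.e-04 -1.e+00] yang -86.1 zang -176.1 F [-0.48 -0.28  1.84] M [-0.042  0.132 -0.036] w 29.9 q6 0.97
cm tool [ 0.3   0.01 -0.1 ] turn None
[-0.89108659 -0.00658198  1.50148934] [0.31808263 0.2906598  0.18333169]
h -3.8313645529873184
```

```bash
python3 -m handwheel '[[[0.08,0,-0.03,0],[0.07,0,-0.03,0],[0,0,0,0],[0,0,0,0]]]'
python3 fit.py pics/z16.png|tail -1; python3 edge.py
python3 - <<'E'
from h import *
F=[]
for i in range(10): bot.find_in('scene','gauge');F.append(bot.get_obs()['contact_force'])
F=np.array(F)-[0.1,0.1,-1.6];print(F.mean(0),F.std(0),'along n',F.mean(0)@NRM)
im=np.load('avg_p.npy').astype(np.uint8)[175:245,165:255,::-1];cv2.imwrite('pics/z17.png',cv2.resize(im,(720,560),interpolation=2))
o,R=st();U,a,s,T=gpts(20.3,o,R);U=U-SH*s;print(((w2px('scene',[U-35*a,RING])-[165,175]+.5)*8),'h',(o['tool_pos']-tgt(0))@NRM, 'lat',(o['tool_pos']-tgt(0)-((o['tool_pos']-tgt(0))@NRM)*NRM))
E
```

```text
time: 23.2
tool_pos: [579.4, -252.9, 156.1]
tcp_rot: [1.97, 1.57, -1.103]
contact_force: [-0.7, -0.7, 2.3]
grip_width: 29.7
23 tip (np.float64(110.0), np.float64(144.0), np.float64(399.0)) nosebot (np.float64(104.0), np.float64(166.0), np.float64(348.0)) nosetop (np.float64(118.0), np.float64(181.0), np.float64(245.0)) corners [[149.0, 267.0], [162.0, 175.0], [76.0, 220.0], [88.0, 129.0], [151.0, 192.0], [164.0, 102.0]]
t 23.60 pos [ 579.4 -252.9  156.1] x [ 2.e-04 -2.e-04 -1.e+00] yang -86.1 zang -176.1 F [-0.91 -1.34  3.74] M [-0.117  0.157 -0.012] w 29.6 q6 0.97
hnp 34 [19.92 -3.36] rms 1.06
h 11 [22.58 -1.52] rms 0.11
np 23 [ 14.51 -11.06] rms 1.13
n 14 [21.19 -2.51] rms 0.24
hn 25 [21.47 -2.17] rms 0.2
[-1.10246301 -0.85274141  4.26365709] [0.25833818 0.42160726 0.27465114] along n 4.402740603480124
t 24.10 pos [ 579.4 -252.8  156. ] x [ 1.e-04 -2.e-04 -1.e+00] yang -86.1 zang -176.1 F [-0.69 -1.31  2.63] M [-0.205  0.15  -0.067] w 29.5 q6 0.97
[[307.4324381  394.41730763]
 [302.89122048 435.14154953]] h -5.595357236204372 lat [0.01528869 0.14463174 0.00916858]
```

View pics/z17.png

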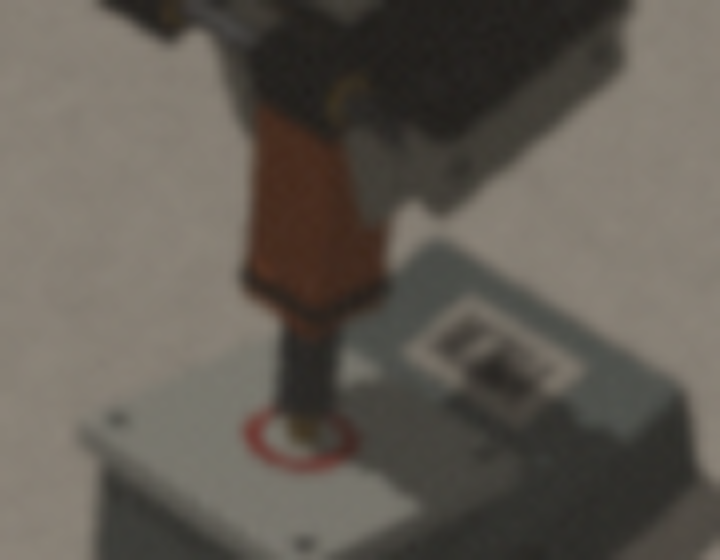

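The tip sits in the middle of the red ring at about (302,438), with part of the plunger still showing. The force along the normal is 4.4 N, or about 7.3 mm in, and the tilt is about 20–21°. I'll hold briefly, check and hand in.

```bash
python3 -m handwheel '[[[0,0,0,0],[0,0,0,0],[0,0,0,0],[0,0,0,0]]]'; python3 -c "
from h import *
st();print(bot.close_job());st()"
```

```text
time: 24.43
tool_pos: [579.4, -252.8, 156.0]
tcp_rot: [1.845, 1.571, -1.228]
contact_force: [-1.1, -1.4, 1.1]
grip_width: 29.5
t 24.43 pos [ 579.4 -252.8  156. ] x [ 1.e-04 -1.e-04 -1.e+00] yang -86.1 zang -176.1 F [-1.1  -1.45  1.11] M [-0.216  0.103 -0.089] w 29.5 q6 0.97
the job is handed in; nothing more can be done
None
the job is handed in; nothing more can be done
```

I took the gauge out of the stand and aimed it straight down at the red stage's label. I then rested its tip in the red ring and handed the job in at 24.4 s while holding it there. One last check disagreed with the others: the contact force fell just before I handed in.

- **Label:** the tip was held about 5 cm above the label, steady for over 1 s.
- **Tilt:** the moves can't tilt the tool, so I pivoted the gauge in the grip by levering its nose twice against the far top edge of the fixed stand. The first try gave about 17.5°. After the second, the camera fits gave 20–21° for the 20° slope; fits to single edges scattered more widely.
- **In the ring:** the camera showed the tip at the ring's centre. The force along the plate normal averaged about 4.4 N (10 readings), so the plunger was about 7 mm in. The distance moved after contact also gave about 7 mm.
- **Check that disagreed:** the last single reading before handing in was lower, at about 1.1 N vertically against about 2.7 N on average (both before allowing for the gauge's weight). A sideways force of about 1.4 N had also built up. The tool pose had not changed. The gap is larger than the usual noise, so the gauge may have slipped slightly in the grip and the plunger may be somewhat less than half way in. I handed in within that same script, so I didn't take more readings or correct it.

I didn't see anything else touched or moved, but I took no final picture of the whole bench.

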